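Level the breakfast riser shelf

TASK

Lay the spirit level along the middle of the low riser shelf and press it down until the shelf bottoms on its springy pads, to see how far out the bubble is. Then turn the shelf's levelling foot by its knob so that, with the level pressed down again, the bubble sits between its two marks, and finish there: still pressing firmly on the level, without letting go. Leave the tableware where it is.

Things in the scene. Friction and masses are not known exactly. Their poses are not given: they have to be found in the camera images.
- level: Pocket spirit level, aluminium bar 140 x 26 x 28 mm, about 150 g, loose on the table to the robot's left. Origin: centre of its underside; x along its length, z up. A vial window 66 mm long is in the middle of its top; the flat end blocks (34 to 70 mm from the middle either way, top 28 mm above the underside) are free for pressing.
- bubble (a joint): Middle of the pale 14 mm bubble along the level's own x (m), 0 at the vial's middle, stops at +-0.020. It floats to the higher end, 10 mm per degree of tilt (positive: +x end higher), and settles in about 1.5 s. Two black lines cross the vial, inner edges 10 mm either side of the middle: the bubble is between them within +-0.003.
- shelf_top (a point): Middle of the riser shelf's board, on its upper face, about 64 mm above the table. Board 130 (x) by 310 (y) by 14 mm; z normal to it; y along it to the hinged end, the foot is at the -y end. Hinge line: at point y = +170 mm, 24 mm below. The riser is fixed to the table, base 140 by 420 mm. At the start the foot end is low, by 1.0 to 1.4 degrees when pressed down.
- shelf (a joint): Lift of the board on its springy pads above the underframe, rad: 0 pressed down on the stops, 0.0087 (0.5 degree, foot end up) when nothing presses. With the level on it, a push of about 2 to 5 N on the level brings it to 0. The bubble tells what counts only while it is pressed down.
- foot_grip (a point): Grip point on the knob of the levelling foot, 30 mm beyond the board's -y end, about 106 mm up: a black wing bar 44 (point x) x 14 (point y) x 32 mm tall, from 22 below to 10 mm above this point, on a 48 mm disc; axis vertical, friction 0.1 N m, stays where left, same height. Each rad clockwise from above raises the foot end 0.5 degree. Range ends about 2 rad beyond level.
- frame_end (a point): End of the dark steel underframe bar beneath the board, on the foot's screw; its z is normal to the underframe, so its tilt is the tilt that the pressed-down board would have.
- creamer: Bystander: white ceramic creamer, 85 mm tall. Origin: centre of its underside. Leave it alone.
- shaker: Bystander: clear glass sugar shaker with steel top, 135 mm tall. Origin: centre of its underside. Leave it alone.
- mug: Bystander: ceramic mug, 92 mm tall. Origin: centre of its underside. Leave it alone.
- egg_cup: Bystander: yellow silicone egg cup, 55 mm tall. Origin: centre of its underside. Leave it alone.
- coasters: Bystander: stack of black coasters, 94 mm across, 27 mm tall. Origin: centre of its underside. Leave it alone.
- teaspoon: Bystander: steel teaspoon lying flat, 140 mm long. Origin: centre of its underside. Leave it alone.

How it is judged:
On the way, in this order (a step that is already met when the one before it is completed fails the run):
1. the level lies along the shelf and the fingers press it, the board down on its stops, before the foot is set (x of level in the frame of shelf_top between -0.052 and 0.052 m and y of level in the frame of shelf_top between -0.09 and 0.09 m and z of level in the frame of shelf_top between -0.004 and 0.004 m and angle between the x axis of level and the y axis of shelf_top, either way round below 0.2 rad and angle between the z axis of level and the z axis of shelf_top, either way round below 0.03 rad and angle between level's own z axis and vertical below 0.3 rad and contact force between the fingers and level above 2 N and value of joint shelf below 0.0025 rad), for 0.2 s.
2. the foot has been turned until the underframe is level to 0.4 degree (x of level in the frame of shelf_top between -0.052 and 0.052 m and y of level in the frame of shelf_top between -0.09 and 0.09 m and z of level in the frame of shelf_top between -0.004 and 0.004 m and angle between the x axis of level and the y axis of shelf_top, either way round below 0.2 rad and angle between the z axis of level and the z axis of shelf_top, either way round below 0.03 rad and angle between level's own z axis and vertical below 0.3 rad and angle between frame_end's own z axis and vertical below 0.007 rad), for 0.2 s.
At the end, for the whole second after the job is handed in: Level flat on the board (within 52 mm across, 90 mm along, 0.2 rad of its middle line), fingers still pressing it with over 3 N, board down on its stops (lift under 0.0025 rad), bubble within 3 mm of the middle, all through the last second (x of level in the frame of shelf_top between -0.052 and 0.052 m and y of level in the frame of shelf_top between -0.09 and 0.09 m and z of level in the frame of shelf_top between -0.004 and 0.004 m and angle between the x axis of level and the y axis of shelf_top, either way round below 0.2 rad and angle between the z axis of level and the z axis of shelf_top, either way round below 0.03 rad and angle between level's own z axis and vertical below 0.3 rad and contact force between the fingers and level above 3 N and value of joint shelf below 0.0025 rad and value of joint bubble between -0.003 and 0.003 m and linear speed of level below 0.01 m/s); the arm keeps its last pose, push and grip.
It fails at once if a piece of tableware is shoved more than 40 mm or tipped over (distance of any of creamer, shaker, mug, egg_cup, coasters, teaspoon from where it was at the start of the episode above 0.04 m or angle between any of creamer, shaker, mug, egg_cup, coasters, teaspoon's own z axis and vertical above 0.6 rad).
It also fails if it takes over 72 s, if anything falls off the work surface, if the arm or the gripper's body presses on something with over 40 N, if the wrist force passes 120 N, or if a joint passes its speed limit or range.

ROBOT

A 7-joint arm with a two-finger parallel gripper is mounted at the origin on the work surface. World frame = base frame: x ahead of the robot, y to its left, z up, the work surface at z = 0. Lengths are in m, angles in rad, forces in N, time in s.
With the tool pointing down it reaches from about 0.4 to 0.85 m from the base axis. Payload 10.4 kg.
Tool frame: the origin (TCP) lies midway between the tips of the shut fingers; the grasp point (between the pads) lies 19 mm behind it (manip.tcp_to_grasp is the distance from the TCP to the grasp point, in m); z points along the fingers, y is the line along which they close (so a half turn about z gives the same grasp; the last joint's range is limited). The gripper opens to 85 mm and grips with 20 to 120 N. Pads are 22 mm wide; open, the fingers measure 114 mm over their backs; the gripper's body (76 mm by 85 mm) begins 54 mm behind the grasp point. The pads swing forward as they close: fully open they stand 13 mm farther back than shut.
Start: joints at [-1.167, 0.332, -0.065, 1.46, 0.022, 1.35, -0.088], TCP at [0.259, 0.569, 0.231] pointing down, gripper open.
Joint ranges: [-2.6, 2.6], [-0.5, 2.12], [-1.47, 1.34], [0.16, 2.42], [-1.27, 4.41], [0.06, 2.06], [-2.6, 2.6]. Speed limits (rad/s): [2.22, 2.22, 2.79, 2.79, 3.14, 3.14, 3.14].

INTERFACE

Orientations are given as a unit quaternion [x, y, z, w].
In Python, from workcell import manip gives the robot as it stands.
- The arm moves only by the shell command python3 -m jog 'ROWS' [FORCE]. ROWS is a JSON object of lists of equal length, an entry for each row: "offset": the shift along the world's x, y, z in m, a list of three; "yaw": the turn about the world's z in degrees; "jaw": the closure, from 0 (fully open) to 1 (shut). A call has 1 to 20 rows; each row shifts and turns the commanded pose from where the row before left it; what a row does not reach is not made up. A row lasts 1/12 s, in which the tool goes at most 41.7 mm and 7.16 degrees, less where a joint would pass 70% of its speed; a pose out of reach is approached as far as the arm can. A call is refused whole if a number of a shift passes 0.0417 or a number of a turn 7.16, either way. A call with a gripper value outside its range is refused whole. The fingers move at their own pace and stop on an object; FORCE is the grip in N (left out, the last holds). Time passes only in rows, so rows that do not move let the fingers close. It gives the time, the measured TCP pose, the force, the opening and the grip force at its end, in the units of the state.
- manip.get_obs(): the state, without advancing time (a new reading comes with each control period).
- manip.camera(name): name is "scene" or "top" or "wrist"; returns a dict with "frame" (400x640x3 uint8, red, green, blue), "camera_matrix" (3x3 intrinsics, pixels), "eye" and "attitude" of the camera in the world; the wrist camera has in their place "hand_eye" (4x4, takes a point from camera to tool coordinates, whose origin is the TCP and whose axes are the flange's). Camera axes: x right, y up, looking along -z (the intrinsics and any distortion apply to the point x, -y, -z); pixel columns grow to the right and rows downward; lengths in m; the calibration is good to about 2 mm. A picture is of the moment at which its call begins: read the wrist's pose just before it. There is no depth.
- manip.hand_in(): hands the job in; it is judged then, once.
Trained networks look in a picture, given as the dict that the camera call returned (one of the last four; its "shot" number tells which), for a name from the list of things; names that differ only in an ending like _2 or _b are one class to them, and where a whole thing is asked for, a point or a joint stands for the part that bears it (a point fixed in the world has none). Each returns a list of dicts, best first, with "score" (0 to 1); they miss things now and then, are a little off and sometimes report something else, mostly with a low value. They report only what shows in the picture. A call takes as long as a camera call.
- manip.masks_of(picture, name): "region" (400x640 bool, what is visible of it).
- manip.tip_of(picture, name): "at" ([x, y, z] in m, in world coordinates, good to about 4 mm: a listed point, or the origin of a listed thing).
The state is a dict: "clock": time; "joint_pos": joint angles; "joint_velocities": joint speeds; "tau": joint torques, N m; "position": TCP position; "ee_rot": TCP orientation; "ft_force": force on the tool from outside, world axes, zero at the start; "torque": the same for the moment, N m; "grip_width": opening from 0.0 (shut) to 1.0 (fully open); "grasp_force": force on a finger pad.
Only numpy, scipy, OpenCV 4.12 (cv2) and the standard library are available. Lean on these libraries where they do the work, as an engineer would, in place of code of your own. Each camera call takes 0.05 s, during which the arm holds its last target. There are 200 camera calls.

## Working session

There is one attempt and no reset: what is moved stays moved. The work goes in short steps, Python scripts to look and compute and a shell command to move; the robot and the scene stay as the last step left them, time stands still between calls to the robot, and variables do not carry over. Pictures are saved under pics/ and viewed, at most 10 in all, crops included, and the job is handed in when it is done.

```bash
mkdir -p pics
cat > h.py <<'E'
import numpy as np, cv2
from scipy.spatial.transform import Rotation as R
from workcell import manip
def save(p,n): cv2.imwrite('pics/'+n,p['frame'][:,:,::-1])
def st():
    o=manip.get_obs(); print('t',np.round(o['clock'],2),'pos',np.round(o['position'],4),'R',np.round(R.from_quat(o['ee_rot']).as_matrix(),3).tolist(),'f',np.round(o['ft_force'],1),'w',round(float(o['grip_width']),3),'q',np.round(o['joint_pos'],2)); return o
def cam(p):
    a=np.array(p['attitude'],float)
    return R.from_quat(a.ravel()).as_matrix() if a.size==4 else a.reshape(3,3)
def ray(p,u,v,z):
    K=np.array(p['camera_matrix']);d=np.linalg.solve(K,[u,v,1.]);d=cam(p)@np.array([d[0],-d[1],-d[2]]);e=np.array(p['eye']);return e+d*(z-e[2])/d[2]
def proj(p,X):
    K=np.array(p['camera_matrix']);c=cam(p).T@(np.array(X)-p['eye']);q=K@np.array([c[0],-c[1],-c[2]]);return q[:2]/q[2]
E
python3 - <<'E'
from h import *
st()
for n in ['top','scene']:
    p=manip.camera(n); save(p,n+'0.png'); print(n,p['eye'],[k for k in p])
    for t in ['level','shelf_top','foot_grip','frame_end','creamer','shaker','mug','egg_cup','coasters','teaspoon']:
        print(t,[(np.round(r['at'],3).tolist(),round(r['score'],2)) for r in manip.tip_of(p,t)][:2])
    for r in manip.masks_of(p,'level')[:1]:
        m=r['region'];print(cv2.minAreaRect(np.argwhere(m)[:,::-1].astype(np.float32)))
        q=cv2.boxPoints(cv2.minAreaRect(np.argwhere(m)[:,::-1].astype(np.float32)))
        print([np.round(ray(p,*c,.02),3) for c in q])
E
```

```text
t 0.0 pos [0.2586 0.5686 0.2305] R [[-0.91, 0.414, -0.001], [0.414, 0.91, -0.001], [-0.0, -0.001, -1.0]] f [-0.3 -0.3  0.4] w 1.0 q [-1.17  0.33 -0.06  1.46  0.02  1.35 -0.09]
top [ 0.49384045 -0.04431831  1.31744981] ['frame', 'camera_matrix', 'eye', 'attitude', 'shot']
level [([0.448, 0.358, 0.002], 0.91)]
shelf_top [([0.566, -0.0, 0.058], 0.86)]
foot_grip [([0.565, -0.188, 0.106], 0.53)]
frame_end [([0.56, -0.186, 0.031], 0.94), ([0.565, 0.0, 0.06], 0.74)]
creamer [([0.759, 0.002, 0.001], 0.6)]
shaker [([0.774, 0.158, 0.002], 0.76)]
mug [([0.754, -0.154, 0.0], 0.57)]
egg_cup [([0.703, 0.368, -0.0], 0.71)]
coasters [([0.388, -0.409, -0.001], 0.55)]
teaspoon [([0.539, -0.457, 0.003], 0.72), ([0.564, -0.185, 0.034], 0.33)]
((185.13539123535156, 238.56307983398438), (11.094003677368164, 45.37447738647461), 3.1798300743103027)
[array([0.378, 0.377, 0.02 ]), array([0.518, 0.37 , 0.02 ]), array([0.515, 0.335, 0.02 ]), array([0.376, 0.343, 0.02 ])]
scene [ 0.90035864 -0.52249835  1.07995817] ['frame', 'camera_matrix', 'eye', 'attitude', 'shot']
level [([0.451, 0.361, 0.002], 0.75)]
shelf_top [([0.569, -0.0, 0.061], 0.93)]
foot_grip [([0.568, -0.185, 0.111], 0.51)]
frame_end [([0.569, -0.189, 0.032], 0.94)]
creamer [([0.756, 0.005, 0.001], 0.94)]
shaker [([0.772, 0.16, -0.001], 0.85)]
mug [([0.751, -0.15, -0.001], 0.73)]
egg_cup [([0.698, 0.364, 0.003], 0.83)]
coasters [([0.389, -0.41, -0.003], 0.82)]
teaspoon [([0.537, -0.462, 0.003], 0.88)]
((356.7338562011719, 125.4583740234375), (42.17938232421875, 11.214359283447266), 30.141386032104492)
[array([0.381, 0.336, 0.02 ]), array([0.372, 0.383, 0.02 ]), array([0.521, 0.374, 0.02 ]), array([0.527, 0.328, 0.02 ])]
```

View pics/top0.png

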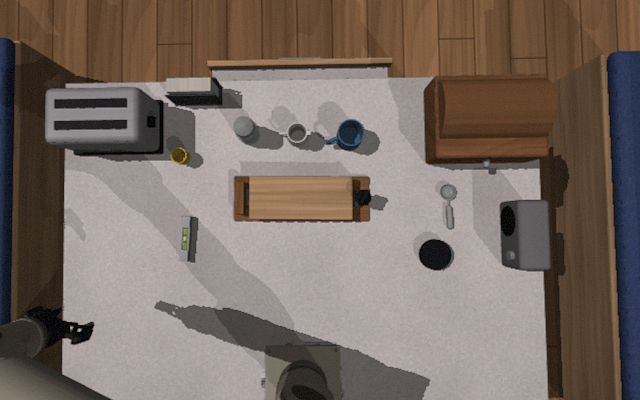

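View pics/scene0.png

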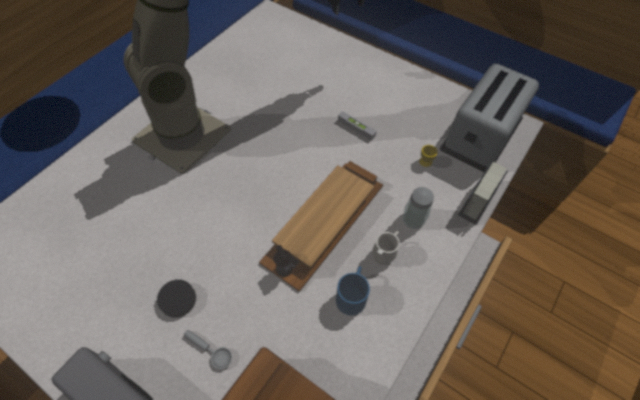

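The top view shows the level at about (185,239), lying along world x. The shelf is centred near (300,199), the knob is at (362,198), and the tableware matches what the networks reported. I'll move above the level.

```bash
python3 -m jog '{"offset":[[0.024,-0.026,-0.013],[0.024,-0.026,-0.013],[0.024,-0.026,-0.013],[0.024,-0.026,-0.013],[0.024,-0.026,-0.013],[0.024,-0.026,-0.013],[0.024,-0.026,-0.013],[0.022,-0.026,-0.013],[0,0,0],[0,0,0]],"yaw":[3,3,3,3,3,3,3,1,0,0],"jaw":[0,0,0,0,0,0,0,0,0,0]}' 40
python3 - <<'E'
from h import *
o=st()
p=manip.camera('wrist'); save(p,'w1.png'); print(np.round(p['hand_eye'],3).tolist(), np.round(p['camera_matrix'],1).tolist())
print([(np.round(r['at'],4).tolist(),round(r['score'],2)) for r in manip.tip_of(p,'level')])
r=manip.masks_of(p,'level')
if r: print(cv2.minAreaRect(np.argwhere(r[0]['region'])[:,::-1].astype(np.float32)))
E
```

```text
clock: 2.03
position: [0.45, 0.3586, 0.1266]
ee_rot: [0.024, 1.0, -0.001, -0.0]
ft_force: [0.1, 1.3, 0.0]
grip_width: 0.999
grasp_force: 0.0
t 2.03 pos [0.45   0.3586 0.1266] R [[-0.999, 0.047, -0.001], [0.047, 0.999, -0.001], [0.001, -0.001, -1.0]] f [0.1 1.3 0. ] w 0.999 q [-0.78  0.3   0.03  1.73 -0.01  1.11  0.78]
[[-0.001, 0.953, 0.302, 0.078], [1.0, 0.0, 0.001, 0.0], [0.001, 0.302, -0.953, -0.143], [0.0, 0.0, 0.0, 1.0]] [[309.3, 0.0, 320.0], [0.0, 309.3, 199.3], [0.0, 0.0, 1.0]]
[([0.4513, 0.3538, 0.003], 0.72)]
```

View pics/w1.png

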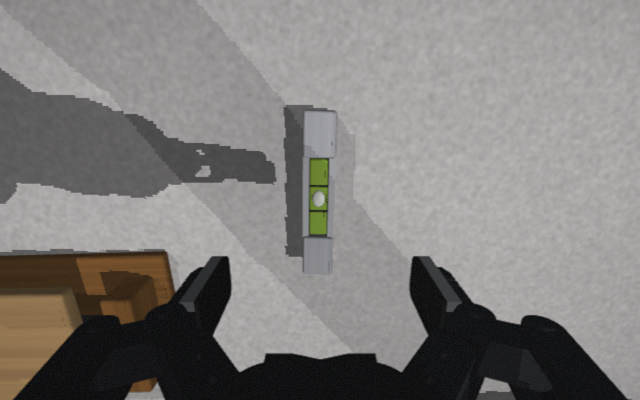

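The level is at (304–336, 110–273), centred between the fingers and aligned with the hand. The bubble sits at (319,199). I'll descend and grip.

```bash
python3 -m jog '{"offset":[[0,-0.001,-0.03],[0,-0.001,-0.03],[0,0,-0.03],[0,0,-0.022],[0,0,-0.009],[0,0,0],[0,0,0],[0,0,0],[0,0,0],[0,0,0],[0,0,0],[0,0,0],[0,0,0]],"yaw":[0,0,0,0,0,0,0,0,0,0,0,0,0],"jaw":[0,0,0,0,0,0,1,1,1,1,1,1,1]}' 40
```

```text
clock: 3.27
position: [0.4493, 0.3594, 0.0075]
ee_rot: [0.022, 1.0, 0.001, 0.001]
ft_force: [-0.8, -0.5, 6.5]
grip_width: 0.289
grasp_force: 40.1
```

```bash
python3 -m jog '{"offset":[[0,0,0.03],[0,0,0.04],[0,0,0.04],[0.009,-0.0276,0.01],[0.009,-0.0276,0],[0.009,-0.0276,0],[0.009,-0.0276,0],[0.009,-0.0276,0],[0.009,-0.0276,0],[0.009,-0.0276,0],[0.009,-0.0276,0],[0.009,-0.0276,0],[0.009,-0.0276,0],[0.009,-0.0276,0],[0.009,-0.0276,0],[0.01,-0.0276,0],[0,0,0],[0,0,0]],"yaw":[0,0,0,-6.7,-6.7,-6.7,-6.7,-6.7,-6.7,-6.7,-6.7,-6.7,-6.7,-6.7,-6.7,-6.9,0,0],"jaw":[1,1,1,1,1,1,1,1,1,1,1,1,1,1,1,1,1,1]}'
python3 - <<'E'
from h import *
st()
p=manip.camera('wrist'); save(p,'w2.png')
for t in ['shelf_top','foot_grip','level']: print(t,[(np.round(r['at'],4).tolist(),round(r['score'],2)) for r in manip.tip_of(p,t)])
E
```

```text
clock: 4.77
position: [0.5668, -0.0018, 0.1265]
ee_rot: [0.707, 0.708, -0.0, 0.0]
ft_force: [-0.6, 1.5, -0.7]
grip_width: 0.295
grasp_force: 39.9
t 4.77 pos [ 0.5668 -0.0018  0.1265] R [[-0.001, 1.0, 0.0], [1.0, 0.001, -0.001], [-0.001, 0.0, -1.0]] f [-0.6  1.5 -0.7] w 0.295 q [-0.45  0.3   0.44  1.77 -0.14  1.1   0.04]
shelf_top []
foot_grip [([0.567, 0.0019, 0.1176], 0.72)]
level [([0.5655, -0.0029, 0.1166], 0.59)]
```

View pics/w2.png

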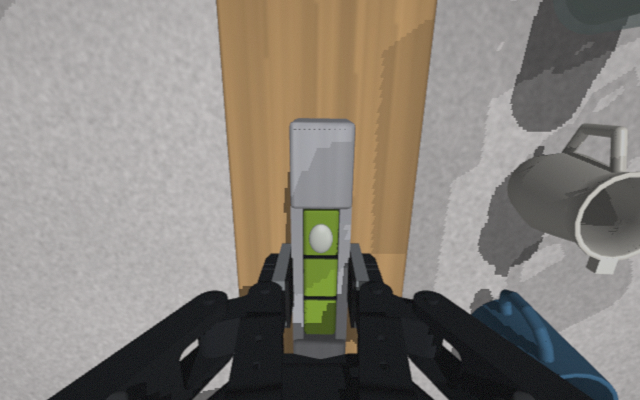

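The level hangs centred over the board and aligned with it. The far +y end block is at (322,165), the marks are at rows 256 and 297, and the bubble is at (321,238). I'll lower it.

```bash
python3 -m jog '{"offset":[[0,0,-0.025],[0,0,-0.02],[0,0,-0.005],[0,0,0]],"yaw":[0,0,0,0],"jaw":[1,1,1,1]}'
python3 -m jog '{"offset":[[0,0,-0.003],[0,0,-0.002],[0,0,0]],"yaw":[0,0,0],"jaw":[1,1,1]}'
```

```text
clock: 5.3
position: [0.5655, 0.001, 0.0751]
ee_rot: [0.705, 0.709, -0.001, -0.001]
ft_force: [-0.5, -0.8, -1.2]
grip_width: 0.288
grasp_force: 39.8
clock: 5.55
position: [0.5672, 0.0004, 0.072]
ee_rot: [0.705, 0.709, 0.001, 0.0]
ft_force: [-0.2, 0.0, -1.3]
grip_width: 0.292
grasp_force: 39.9
```

```bash
python3 -m jog '{"offset":[[0,0,-0.002],[0,0,0]],"yaw":[0,0],"jaw":[1,1]}'
python3 -m jog '{"offset":[[0,0,-0.002],[0,0,0]],"yaw":[0,0],"jaw":[1,1]}'
```

```text
clock: 5.72
position: [0.5671, 0.0002, 0.0697]
ee_rot: [0.706, 0.709, 0.0, 0.0]
ft_force: [0.3, -0.1, 0.1]
grip_width: 0.287
grasp_force: 40.0
clock: 5.88
position: [0.5672, -0.0001, 0.0678]
ee_rot: [0.706, 0.709, 0.0, 0.0]
ft_force: [-0.3, -1.8, 5.4]
grip_width: 0.287
grasp_force: 40.6
```

```bash
python3 -m jog '{"offset":[[0,0,0.001],[0,0,0],[0,0,0],[0,0,0.02],[0,0,0.025],[0,-0.027,0.008],[0,-0.025,0],[0,0,0],[0,0,0],[0,0,0],[0,0,-0.014],[0,0,-0.008],[0,0,0]],"yaw":[0,0,0,0,0,0,0,0,0,0,0,0,0],"jaw":[0.3,0.3,0.3,0.3,0.6,1,1,1,1,1,1,1,1]}'
python3 - <<'E'
from h import *
st()
p=manip.camera('wrist'); save(p,'w3.png')
print([(np.round(r['at'],4).tolist(),round(r['score'],2)) for r in manip.tip_of(p,'level')])
E
```

```text
clock: 6.97
position: [0.5654, -0.0506, 0.0972]
ee_rot: [0.705, 0.709, -0.001, -0.001]
ft_force: [-0.4, -0.4, -0.3]
grip_width: 0.004
grasp_force: 0.0
t 6.97 pos [ 0.5654 -0.0506  0.0972] R [[-0.006, 1.0, -0.003], [1.0, 0.006, 0.0], [0.0, -0.003, -1.0]] f [-0.4 -0.4 -0.3] w 0.004 q [-0.37  0.34  0.46  1.79 -0.17  1.05  0.15]
[([0.5668, 0.0024, 0.061], 0.78)]
```

View pics/w3.png

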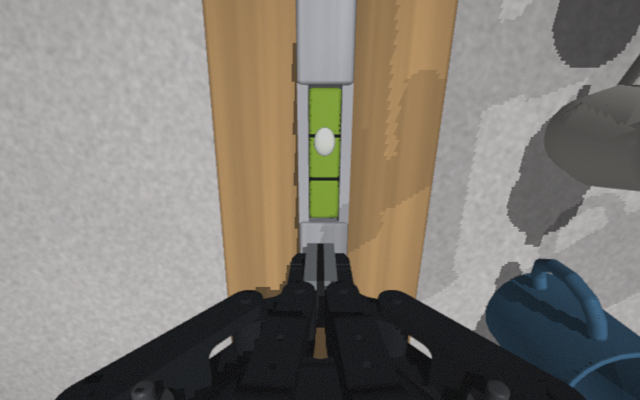

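The level lies free on the board. The marks are at rows 136 and 179 and the bubble at (325,141), about 7 mm toward the hinge end. The shut fingers are above the near end block at (320,250). I'll press.

```bash
python3 -m jog '{"offset":[[0,0,-0.007],[0,0,-0.002],[0,0,0]],"yaw":[0,0,0],"jaw":[1,1,1]}'
python3 -m jog '{"offset":[[0,0,-0.002],[0,0,0]],"yaw":[0,0],"jaw":[1,1]}'
```

```text
clock: 7.32
position: [0.5664, -0.0517, 0.0898]
ee_rot: [0.706, 0.709, -0.0, -0.0]
ft_force: [0.5, -0.1, 0.1]
grip_width: 0.001
grasp_force: 0.0
clock: 7.48
position: [0.5669, -0.052, 0.0884]
ee_rot: [0.706, 0.709, 0.0, 0.0]
ft_force: [-0.5, -0.6, 2.5]
grip_width: -0.002
grasp_force: 1.1
```

```bash
python3 -m jog '{"offset":[[0,0,-0.002],[0,0,0],[0,0,0]],"yaw":[0,0,0],"jaw":[1,1,1]}'
python3 -m jog '{"offset":[[0,0,-0.0015],[0,0,0],[0,0,0]],"yaw":[0,0,0],"jaw":[1,1,1]}'
```

```text
clock: 7.73
position: [0.5669, -0.0522, 0.0869]
ee_rot: [0.706, 0.708, 0.0, 0.0]
ft_force: [-1.7, -0.8, 5.5]
grip_width: -0.0
grasp_force: 3.1
clock: 7.98
position: [0.5672, -0.0523, 0.0865]
ee_rot: [0.706, 0.708, 0.001, 0.0]
ft_force: [-6.7, -0.4, 17.6]
grip_width: 0.001
grasp_force: 8.6
```

```bash
python3 -m jog '{"offset":[[0,0,0],[0,0,0],[0,0,0],[0,0,0],[0,0,0],[0,0,0],[0,0,0],[0,0,0],[0,0,0],[0,0,0],[0,0,0],[0,0,0],[0,0,0],[0,0,0],[0,0,0],[0,0,0],[0,0,0],[0,0,0],[0,0,0],[0,0,0]],"yaw":[0,0,0,0,0,0,0,0,0,0,0,0,0,0,0,0,0,0,0,0],"jaw":[1,1,1,1,1,1,1,1,1,1,1,1,1,1,1,1,1,1,1,1]}'
python3 - <<'E'
from h import *
st()
p=manip.camera('wrist'); cv2.imwrite('pics/w4.png',cv2.resize(p['frame'][60:260,230:410,::-1],None,fx=3,fy=3))
print('bubble',[np.argwhere(r['region']).mean(0) for r in manip.masks_of(p,'bubble')[:2]])
p=manip.camera('top')
for t in ['foot_grip','frame_end']:print(t,[(np.round(r['at'],4).tolist(),round(r['score'],2)) for r in manip.tip_of(p,t)])
cv2.imwrite('pics/t4.png',cv2.resize(p['frame'][170:230,330:390,::-1],None,fx=6,fy=6))
E
```

```text
clock: 9.65
position: [0.5672, -0.0523, 0.0865]
ee_rot: [0.706, 0.708, 0.001, 0.0]
ft_force: [-6.0, -0.5, 16.9]
grip_width: -0.0
grasp_force: 8.5
t 9.65 pos [ 0.5672 -0.0523  0.0865] R [[-0.004, 1.0, 0.001], [1.0, 0.004, 0.0], [0.0, 0.001, -1.0]] f [-6.  -0.5 16.9] w -0.0 q [-0.37  0.36  0.45  1.8  -0.18  1.03  0.16]
bubble [array([126.05372617, 321.03639515])]
foot_grip [([0.5637, -0.187, 0.1068], 0.62)]
frame_end [([0.5638, -0.186, 0.0306], 0.55)]
```

View pics/w4.png

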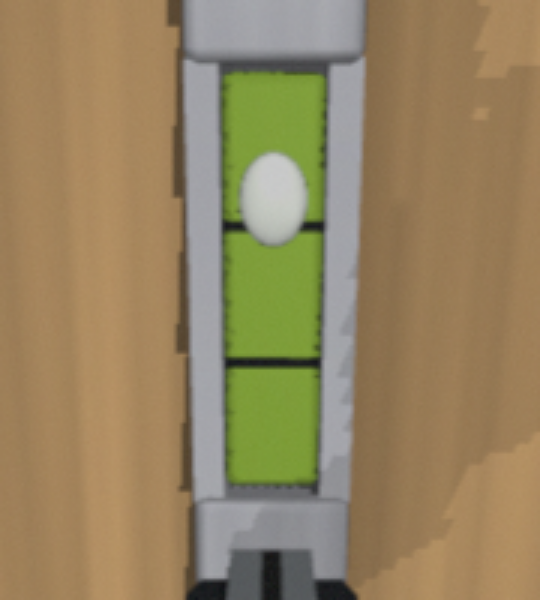

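The marks are at crop rows 227 and 362. The bubble is at row 198, above the upper mark, so it is about 14 mm toward the hinge end, meaning the foot end is about 1.4° low. That calls for about 2.7 rad clockwise. I'll lift and move over the knob.

```bash
python3 -m jog '{"offset":[[0,0,0.02],[0,0,0.035],[0,-0.03,0.035],[0,-0.035,0],[0,-0.035,0],[0,-0.034,0],[0,0,0],[0,0,0]],"yaw":[0,0,0,0,0,0,0,0],"jaw":[1,0.5,0,0,0,0,0,0]}'
python3 - <<'E'
from h import *
st()
p=manip.camera('wrist'); save(p,'w5.png')
for t in ['foot_grip']:print(t,[(np.round(r['at'],4).tolist(),round(r['score'],2)) for r in manip.tip_of(p,t)])
E
```

```text
clock: 10.57
position: [0.5661, -0.1855, 0.1714]
ee_rot: [0.707, 0.707, -0.0, 0.0]
ft_force: [0.5, 1.0, -0.5]
grip_width: 0.978
grasp_force: 0.0
t 10.57 pos [ 0.5661 -0.1855  0.1714] R [[-0.0, 1.0, -0.0], [1.0, 0.0, -0.001], [-0.001, -0.0, -1.0]] f [ 0.5  1.  -0.5] w 0.978 q [-0.2   0.33  0.54  1.65 -0.18  1.21  0.38]
foot_grip [([0.5646, -0.1873, 0.1042], 0.58)]
```

View pics/w5.png

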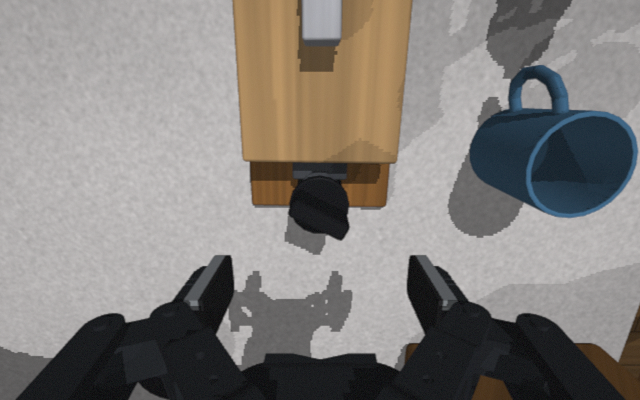

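Run:
```python
import cv2,numpy as np
a=cv2.imread('pics/w5.png')[165:255,270:370]
a=np.clip(a.astype(float)*3.5,0,255).astype(np.uint8)
cv2.imwrite('pics/w5c.png',cv2.resize(a,None,fx=5,fy=5,interpolation=cv2.INTER_CUBIC))
```

```text
(no output)
```

View pics/w5c.png

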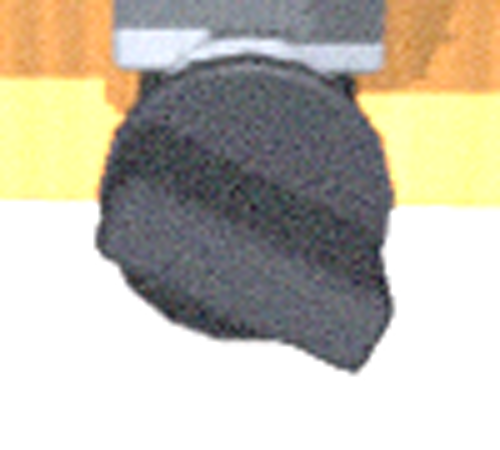

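In the crop, the wing bar runs from (120,205) to (375,340), about 27° down to the right, so its long axis is at −27° in the world. The fingers therefore need +63° of yaw. The disc centre lies under the TCP.

```bash
python3 -m jog '{"offset":[[0,0,0],[0,0,0],[0,0,0],[0,0,0],[0,0,0],[0,0,0],[0,0,0],[0,0,0],[0,0,0],[0,0,-0.03],[0,0,-0.03],[0,0,-0.019],[0,0,0],[0,0,0],[0,0,0],[0,0,0],[0,0,0],[0,0,0],[0,0,0]],"yaw":[7,7,7,7,7,7,7,7,7,0,0,0,0,0,0,0,0,0,0],"jaw":[0,0,0,0,0,0,0,0,0,0,0,0,1,1,1,1,1,1,1]}' 50; python3 -c "from h import *; st()"
```

```text
clock: 12.25
position: [0.5658, -0.187, 0.0944]
ee_rot: [0.233, 0.972, -0.002, 0.001]
ft_force: [-8.0, -8.6, 10.5]
grip_width: 0.146
grasp_force: 50.8
t 12.25 pos [ 0.5658 -0.187   0.0944] R [[-0.891, 0.453, 0.0], [0.453, 0.891, -0.004], [-0.002, -0.003, -1.0]] f [-8.  -8.6 10.5] w 0.146 q [-0.05  0.39  0.36  1.72 -0.15  1.06  1.46]
```

```bash
python3 -m jog '{"offset":[[0,0,0.001],[0,0,0],[0,0,0],[0,0,0],[0,0,0],[0,0,0],[0,0,0],[0,0,0],[0,0,0],[0,0,0],[0,0,0],[0,0,0],[0,0,0],[0,0,0]],"yaw":[0,-6,-6,-6,-6,-6,-6,-6,-6,-6,-6,-6,-6,-6],"jaw":[1,1,1,1,1,1,1,1,1,1,1,1,1,1]}'; python3 -c "from h import *; st()"
```

```text
clock: 13.42
position: [0.5653, -0.1873, 0.0945]
ee_rot: [0.795, 0.607, -0.002, 0.002]
ft_force: [-6.8, -10.6, 2.0]
grip_width: 0.148
grasp_force: 50.1
t 13.42 pos [ 0.5653 -0.1873  0.0945] R [[0.263, 0.965, -0.001], [0.965, -0.263, -0.004], [-0.004, 0.001, -1.0]] f [ -6.8 -10.6   2. ] w 0.148 q [-0.25  0.43  0.61  1.73 -0.27  1.07  0.19]
```

```bash
python3 -m jog '{"offset":[[0,0,0],[0,0,0],[0,0,0],[0,0,0],[0,0,0],[0,0,0],[0,0,0],[0,0,0],[0,0,0],[0,0,0],[0,0,0],[0,0,0],[0,0,0],[0,0,0],[0,0,0]],"yaw":[-6,-6,-6,-6,-6,-6,-6,-6,-6,-6,-6,-6,-5,0,0],"jaw":[1,1,1,1,1,1,1,1,1,1,1,1,1,1,1]}'; python3 -c "from h import *; st()"
```

```text
clock: 14.67
position: [0.5648, -0.1869, 0.0944]
ee_rot: [1.0, -0.017, -0.001, 0.002]
ft_force: [-9.1, -9.6, 5.9]
grip_width: 0.15
grasp_force: 50.7
t 14.67 pos [ 0.5648 -0.1869  0.0944] R [[0.999, -0.035, -0.002], [-0.035, -0.999, -0.004], [-0.002, 0.004, -1.0]] f [-9.1 -9.6  5.9] w 0.15 q [-0.45  0.52  0.89  1.74 -0.44  1.1  -1.02]
```

```bash
python3 -m jog '{"offset":[[0,0,0],[0,0,0],[0,0,0],[0,0,0],[0,0,0.02],[0,0,0.03],[0,0,0.03],[0,0.034,0],[0,0.034,0],[0,0.034,0],[0,0.033,0],[0.001,0,0],[0,0,0],[0,0,0],[0,0,0],[0,0,0],[0,0,0],[0,0,0],[0,0,0]],"yaw":[0,0,0,0,0,0,7.1,7.1,7.1,7.1,7.1,7.1,7.1,7.1,7.1,7.1,7.1,7.1,6.8],"jaw":[0.3,0.3,0.3,0.3,0.3,0.3,1,1,1,1,1,1,1,1,1,1,1,1,1]}'
python3 -m jog '{"offset":[[0,0,-0.03],[0,0,-0.03],[0,0,-0.015],[0,0,0],[0,0,0]],"yaw":[0,0,0,0,0],"jaw":[1,1,1,1,1]}'
python3 - <<'E'
from h import *
st()
p=manip.camera('wrist'); save(p,'w6.png')
E
```

```text
clock: 16.25
position: [0.5678, -0.0476, 0.1737]
ee_rot: [0.703, 0.711, 0.0, 0.0]
ft_force: [-0.5, 0.2, -0.3]
grip_width: 0.002
grasp_force: 0.0
clock: 16.67
position: [0.5676, -0.0478, 0.0985]
ee_rot: [0.706, 0.709, -0.0, -0.0]
ft_force: [0.5, -0.4, 0.4]
grip_width: -0.001
grasp_force: 0.0
t 16.67 pos [ 0.5676 -0.0478  0.0985] R [[-0.004, 1.0, -0.001], [1.0, 0.004, -0.0], [-0.0, -0.001, -1.0]] f [ 0.5 -0.4  0.4] w -0.001 q [-0.51  0.37  0.62  1.79 -0.24  1.06  0.2 ]
```

View pics/w6.png

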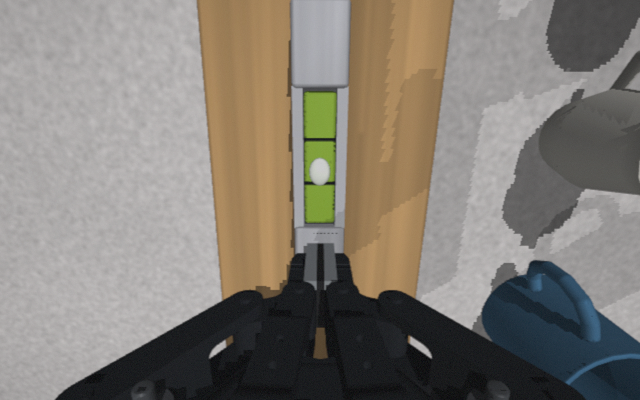

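The bubble is at (320,171) between marks at rows 139 and 183, about 5 mm toward the foot. That is what the 0.5° spring lift would give if the pressed board is level. I'll press.

```bash
python3 -m jog '{"offset":[[0,-0.003,-0.002],[0,0,-0.002],[0,0,-0.002],[0,0,0],[0,0,0]],"yaw":[0,0,0,0,0],"jaw":[1,1,1,1,1]}'
python3 -m jog '{"offset":[[0,0,-0.0015],[0,0,0],[0,0,0]],"yaw":[0,0,0],"jaw":[1,1,1]}'
```

```text
clock: 17.13
position: [0.5682, -0.0513, 0.093]
ee_rot: [0.706, 0.709, 0.0, 0.001]
ft_force: [1.0, -1.9, 2.5]
grip_width: -0.001
grasp_force: 1.3
clock: 17.38
position: [0.5683, -0.0515, 0.0919]
ee_rot: [0.706, 0.708, 0.0, 0.001]
ft_force: [-1.3, -1.8, 9.6]
grip_width: 0.001
grasp_force: 4.6
```

```bash
python3 -m jog '{"offset":[[0,0,-0.001],[0,0,0],[0,0,0],[0,0,0],[0,0,0],[0,0,0],[0,0,0],[0,0,0],[0,0,0],[0,0,0],[0,0,0],[0,0,0],[0,0,0],[0,0,0],[0,0,0],[0,0,0],[0,0,0],[0,0,0],[0,0,0],[0,0,0]],"yaw":[0,0,0,0,0,0,0,0,0,0,0,0,0,0,0,0,0,0,0,0],"jaw":[1,1,1,1,1,1,1,1,1,1,1,1,1,1,1,1,1,1,1,1]}'
python3 -m jog '{"offset":[[0,0,0],[0,0,0],[0,0,0],[0,0,0],[0,0,0],[0,0,0],[0,0,0],[0,0,0],[0,0,0],[0,0,0],[0,0,0],[0,0,0],[0,0,0],[0,0,0],[0,0,0],[0,0,0],[0,0,0],[0,0,0],[0,0,0],[0,0,0]],"yaw":[0,0,0,0,0,0,0,0,0,0,0,0,0,0,0,0,0,0,0,0],"jaw":[1,1,1,1,1,1,1,1,1,1,1,1,1,1,1,1,1,1,1,1]}'
python3 - <<'E'
from h import *
st()
p=manip.camera('wrist'); cv2.imwrite('pics/w7.png',cv2.resize(p['frame'][60:260,230:410,::-1],None,fx=3,fy=3))
E
```

```text
clock: 19.05
position: [0.5684, -0.0515, 0.0916]
ee_rot: [0.706, 0.708, 0.001, 0.001]
ft_force: [-4.6, -2.2, 16.9]
grip_width: 0.001
grasp_force: 8.4
clock: 20.72
position: [0.5684, -0.0515, 0.0916]
ee_rot: [0.706, 0.708, 0.001, 0.001]
ft_force: [-4.3, -2.0, 16.7]
grip_width: -0.004
grasp_force: 8.4
t 20.72 pos [ 0.5684 -0.0515  0.0916] R [[-0.004, 1.0, 0.002], [1.0, 0.004, 0.0], [0.0, 0.002, -1.0]] f [-4.3 -2.  16.7] w -0.004 q [-0.5   0.38  0.62  1.8  -0.25  1.04  0.21]
```

View pics/w7.png

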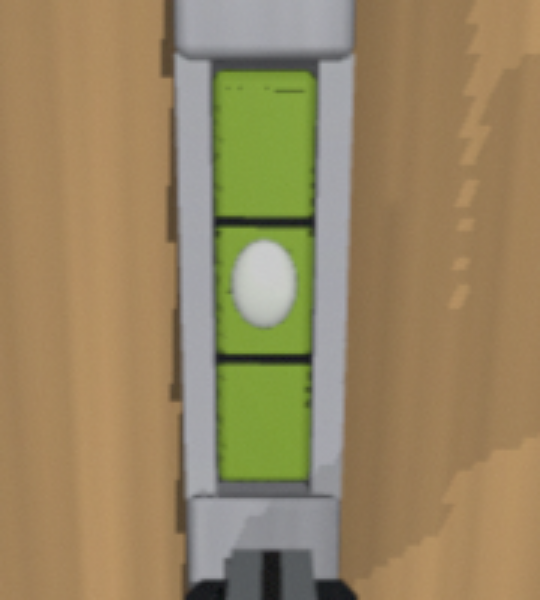

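The bubble is at crop row 284, between marks at rows 221 and 358 (middle 289). It is within 1 mm of centre, with a steady press of 17 N, so I'll hand in.

```bash
python3 -c "from workcell import manip; print(manip.hand_in())"
```

```text
the job is handed in; nothing more can be done
None
```

I handed the job in with the fingers pressing the level at about 17 N and the bubble within about 1 mm of the middle, after turning the foot about 2.7 rad clockwise; the tableware was not touched, and no verdict came back.

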